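# Open the child-resistant tablet tub at the clinic desk

## Robot

A 6-joint arm with a two-finger parallel gripper is mounted at the origin on the work surface. World frame = base frame: x ahead of the robot, y to its left, z up, the work surface at z = 0. Lengths are in m, angles in rad, forces in N, time in s.
With the tool pointing down it reaches from about 0.35 to 0.975 m from the base axis. Payload 4.9 kg.
Tool frame: the origin (TCP) lies on the mounting face of the last link; the fingertips stand 173 mm ahead of it and the grasp point (between the pads) lies ctrl.pinch_z ahead of it (ctrl.pinch_z is the distance from the TCP to the grasp point, in m); z points along the fingers, y is the line along which they close (so a half turn about z gives the same grasp; the last joint's range is limited). The gripper opens to 85 mm and grips with 20 to 120 N. Pads are 22 mm wide; open, the fingers measure 114 mm over their backs; the gripper's body (76 mm by 85 mm) begins 54 mm behind the grasp point. The pads swing forward as they close: fully open they stand 13 mm farther back than shut.
Start: joints at [-1.34, 0.053, 1.613, -0, 1.476, -0.119], TCP at [0.214, -0.587, 0.405] pointing down, gripper open.
Joint ranges: [-3.01, 3.01], [-1.01, 2.22], [0.06, 2.58], [-1.02, 4.17], [0.09, 2.62], [-3.14, 3.14]. Speed limits (rad/s): [2.57, 2.57, 3.14, 3.14, 3.14, 3.14].

## Interface

Orientations are given as a rotation vector (axis times angle).
In Python, from station import telemetry, eyes, ctrl gives the robot as it stands.
- The arm moves only by the tool apply_moves, never from a script. Its argument "plan" is a list of rows, each a list of 5 numbers: the finger opening in m, from 0 to 0.0854, then the shift along the tool's x, y, z in m, then the turn about the tool's z in rad. In form: [[jaw, x, y, z, roll], ...]. A call has 1 to 12 rows; each row is the pose to reach, as a shift and turn from the pose commanded when the call began, along the tool's axes at that moment; what a row does not reach only later rows make up. A row lasts 1/12 s, in which the tool goes at most 41.7 mm and 7.16 degrees, less where a joint would pass 70% of its speed; a pose out of reach is approached as far as the arm can. A call with a gripper value outside its range is refused whole. The fingers move at their own pace and stop on an object; "newtons" is the grip in N (left out, the last holds). Time passes only in rows, so rows that repeat a pose let the fingers close. It gives the time, the measured TCP pose, the force, the opening and the grip force at its end, in the units of the state.
- telemetry.get_obs(): the state, without advancing time (a new reading comes with each control period).
- eyes.get_image(name): name is "scene" or "top" or "wrist"; returns a dict with "img" (400x640x3 uint8, blue, green, red), "range_z" (400x640 float32, m along the optical axis (not along the pixel's ray), 0 where there is no reading), "K" (3x3 intrinsics, pixels), "dist_coeffs" ([k1, k2, p1, p2, k3] as OpenCV has them; the pictures are not rectified), "pose" (4x4, takes a point from camera to world coordinates); the wrist camera has in their place "hand_eye" (4x4, takes a point from camera to tool coordinates, whose origin is the TCP and whose axes are the flange's). Camera axes: x right, y down, z forward; pixel columns grow to the right and rows downward; lengths in m; the calibration is good to about 2 mm. A picture is of the moment at which its call begins: read the wrist's pose just before it.
- ctrl.finish_job(): hands the job in; it is judged then, once.
Trained networks look in a picture, given as the dict that the camera call returned (one of the last four; its "shot" number tells which), for a name from the list of things; names that differ only in an ending like _2 or _b are one class to them, and where a whole thing is asked for, a point or a joint stands for the part that bears it (a point fixed in the world has none). Each returns a list of dicts, best first, with "confidence" (0 to 1); they miss things now and then, are a little off and sometimes report something else, mostly with a low value. They report only what shows in the picture. A call takes as long as a camera call.
- eyes.search_frame(thing, picture): "box" ([left, top, right, bottom] in pixels, round what is visible of it).
- eyes.outline_of(thing, picture): "region" (400x640 bool, what is visible of it) and "box" ([left, top, right, bottom] in pixels, round what is visible of it).
- eyes.tip_of(thing, picture): "point" ([column, row] in pixels: a listed point, or the origin of a listed thing).
The state is a dict: "t": time; "q": joint angles; "dq": joint speeds; "effort": joint torques, N m; "tool_pos": TCP position; "tool_rot": TCP orientation; "contact_force": force on the tool from outside, world axes, zero at the start; "wrist_torque": the same for the moment, N m; "opening": finger opening in m; "grip_force": force on a finger pad.
Only numpy, scipy, OpenCV 4.12 (cv2) and the standard library are available. Lean on these libraries where they do the work, as an engineer would, in place of code of your own. Each camera call takes 0.05 s, during which the arm holds its last target. There are 200 camera calls.

## Task

Open the tablet tub with the orange cap: swing the magnifier aside if it is in the way, press the child-resistant cap down hard and keep it pressed while turning it anticlockwise (seen from above) about a quarter turn, then lift it off and set it down gently, right way up, flat in the steel tray. Leave the blue-capped tub shut, and leave everything else on the desk where it stands.

Things in the scene. Friction and masses are not known exactly. Their poses are not given: they have to be found in the camera images.
- orange_cap_center (a point): Orange cap, round, ribbed, 59 mm across and 37 mm high, with a straight grip bar on its flat top (44 mm long, 12 mm wide, 16 mm high; 45 g in all). The point is its centre, 26.5 mm above its lower rim, 10.5 mm below the flat top, 26.5 mm below the bar's top. z is up, x runs along the bar. Starts locked on its tub. Free when turned 55 to 125 degrees: lifts straight off, clear after 25 mm.
- blue_cap_center (a point): Blue cap, round, ribbed, 59 mm across and 37 mm high, with a straight grip bar on its flat top (44 mm long, 12 mm wide, 16 mm high; 45 g in all). The point is its centre, 26.5 mm above its lower rim, 10.5 mm below the flat top, 26.5 mm below the bar's top. z is up, x runs along the bar. On the blue tub; works alike but must be left shut.
- orange_tub_top (a point): White round tub with an orange stripe and cap, 72 mm across, fixed in the stand: it cannot move or turn. The point is on its axis, level with the flat top of the locked cap, 129 mm above the desk (bar's top: 145 mm). Its x axis is the direction of the cap's bar while locked; once turned past about 130 degrees from there the cap meets a stop.
- blue_tub_top (a point): White round tub with a blue stripe and cap, 72 mm across, fixed in the stand: it cannot move or turn. The point is on its axis, level with the flat top of the locked cap, 129 mm above the desk (bar's top: 145 mm). 140 mm from the orange tub, centre to centre, in the same stand; which one is on the left varies.
- orange_spring (a joint): How far the orange cap is pressed down on its spring, m: 0 locked and at rest. It takes 7 N to start, 13 N at 0.0053, 15 N at 0.007; hard stop at 0.009. Only between 0.0053 and 0.009 do the lugs pass under the catches, so it must stay down for the first 50 degrees anticlockwise (it cannot turn clockwise). Free, it rises to -0.003.
- lens (a point): Centre of the round lens of the desk magnifier, a flat white ring with clear glass, 110 mm across and 14 mm thick, its underside 180 mm and its top 194 mm above the desk. Pushed sideways it swings level about an upright pivot 170 mm away; a stiff hinge (about 1 N at the lens) keeps it where it is left. It starts near midway between the tubs, in the way.
- magnifier_pivot (a point): Pivot of the magnifier, on a steel post 18 mm thick fixed to the stand, 170 mm behind the line between the two tubs, half-way between them. Its top is about 200 mm above the desk. A 16 mm wide white arm at the lens's height joins it to the lens.
- magnifier (a joint): Angle of the magnifier about its pivot, rad, anticlockwise from above positive; 0 with the lens midway between the tubs, about 0.39 to either side with the lens over a tub; it swings from -1.3 to 1.3.
- tray: Open steel tray, fixed to the desk, 130 mm long (its x) by 105 mm (its y), 18 mm high, walls and floor 4 to 5 mm. The origin is the centre of its underside. It stands left or right of the stand.
- stapler: Red and black stapler, 130 x 36 x 48 mm, on the other side of the stand from the tray. Origin: centre of its underside. To be left alone.
- flask: White flask, 60 mm across and 165 mm high. Origin: centre of its underside. To be left alone.
- mug: Blue mug, 76 mm across, 90 mm high. Origin: centre of its underside. To be left alone.
- pen_pot: Square orange pen pot, 70 x 70 x 100 mm, pens up to 155 mm. Origin: centre of its underside. To be left alone.
- tape: Black tape dispenser, 130 x 50 x 75 mm. Origin: centre of its underside. To be left alone.
- dose_cup: Small green dosing cup, 34 mm across, 32 mm high, standing on the stand between the tubs. Origin: centre of its underside. To be left alone.

How it is judged:
By the outcome, as a careful person would: the job done as asked, in the order asked, and still so for the second after the job is handed in, with the robot touching nothing.
It also fails if it takes over 61 s, if anything falls off the work surface, if the arm or the gripper's body presses on something with over 40 N, if the wrist force passes 120 N, or if a joint passes its speed limit or range.

## Working session

There is one attempt and no reset: what is moved stays moved. The work goes in short steps, Python scripts to look and compute and a tool call to move; the robot and the scene stay as the last step left them, time stands still between calls to the robot, and variables do not carry over. Pictures are saved under pics/ and viewed, at most 10 in all, crops included, and the job is handed in when it is done.

Besides the shell and the picture viewer there is one more tool, called as name([rows], argument=value, ...), one row to a line, values as JSON. apply_moves: Moves the arm, as the interface text tells. Its arguments: {"type":"object","properties":{"plan":{"type":"array","items":{"type":"array","items":{"type":"number"}}},"newtons":{"type":"number"}},"required":["plan"]}

```bash
mkdir -p pics; cat > h.py <<'E'
import numpy as np, cv2, json
from station import telemetry, eyes, ctrl
from scipy.spatial.transform import Rotation as R
def campose(p, s=None):
    if "pose" in p: return np.array(p["pose"])
    s = s or telemetry.get_obs()
    T=np.eye(4); T[:3,:3]=R.from_rotvec(s["tool_rot"]).as_matrix(); T[:3,3]=s["tool_pos"]
    return T@np.array(p["hand_eye"])
def ray(p,uv,T):
    n=cv2.undistortPoints(np.array([[uv]],float),np.array(p["K"]),np.array(p["dist_coeffs"]))[0,0]
    return T[:3,3], T[:3,:3]@np.array([n[0],n[1],1.])
def at_z(p,uv,z,T):
    o,d=ray(p,uv,T); return o+d*(z-o[2])/d[2]
def cloud(p,mask,T):
    v,u=np.nonzero(mask&(p["range_z"]>0)); z=p["range_z"][v,u]
    n=cv2.undistortPoints(np.stack([u,v],1).astype(float)[:,None],np.array(p["K"]),np.array(p["dist_coeffs"]))[:,0]
    return (T[:3,:3]@(np.c_[n,np.ones(len(n))]*z[:,None]).T).T+T[:3,3]
E
python3 - <<'E'
from h import *
np.set_printoptions(precision=4,suppress=True)
print(ctrl.pinch_z, telemetry.get_obs())
H={"orange_cap_center":.1185,"blue_cap_center":.1185,"orange_tub_top":.129,"blue_tub_top":.129,"lens":.187,"magnifier_pivot":.2,"tray":.0,"stapler":0,"flask":0,"mug":0,"pen_pot":0,"tape":0,"dose_cup":0.0}
for n in ("top","scene"):
    p=eyes.get_image(n); T=campose(p); cv2.imwrite(f"pics/{n}0.png",p["img"]); print(n,T)
    for k,z in H.items():
        r=eyes.tip_of(k,p)
        for c in r[:2]: print(n,k,round(c["confidence"],2),np.round(c["point"]),at_z(p,c["point"],z,T))
E
```

```text
0.1547 {'t': 0.0, 'q': array([-1.34  ,  0.0534,  1.6143, -0.    ,  1.476 , -0.119 ]), 'dq': array([ 0.0009, -0.0002, -0.0008,  0.0006,  0.0005, -0.0001]), 'effort': array([ -0.0015, -39.3679, -37.0178,  -0.0002,   0.0071,   0.    ]), 'tool_pos': array([ 0.2141, -0.5869,  0.4034]), 'tool_rot': array([-3.0916, -0.5463,  0.0002]), 'contact_force': array([-0.3076, -0.5027,  1.2259]), 'wrist_torque': array([ 0.0207, -0.0101,  0.0032]), 'grip_force': 0.0, 'opening': 0.08566541897739656}
top [[-0.0279 -0.9901  0.1373  0.4499]
 [-0.9996  0.027  -0.0083  0.0026]
 [ 0.0045 -0.1375 -0.9905  1.1407]
 [ 0.      0.      0.      1.    ]]
top orange_cap_center 0.78 [303. 223.] [0.5224 0.0415 0.1185]
top blue_cap_center 0.52 [353. 216.] [ 0.5374 -0.0909  0.1185]
top orange_tub_top 0.69 [304. 223.] [0.5197 0.0375 0.129 ]
top blue_tub_top 0.68 [432. 251.] [ 0.4385 -0.2913  0.129 ]
top blue_tub_top 0.6 [353. 212.] [ 0.5469 -0.0901  0.129 ]
top lens 0.63 [330. 215.] [ 0.5339 -0.0277  0.187 ]
top magnifier_pivot 0.97 [314. 149.] [0.6978 0.0075 0.2   ]
top tray 0.58 [432. 250.] [ 0.4387 -0.3301  0.    ]
to
[... 370 characters left out ...]
      0.      0.      1.    ]]
scene orange_cap_center 0.72 [336. 195.] [0.539  0.0469 0.1185]
scene blue_cap_center 0.88 [289. 183.] [ 0.5531 -0.0877  0.1185]
scene lens 0.68 [290. 199.] [0.7027 0.0107 0.187 ]
scene lens 0.57 [309. 164.] [ 0.5408 -0.0346  0.187 ]
scene magnifier_pivot 0.75 [288. 200.] [0.7244 0.0198 0.2   ]
scene tray 0.82 [246. 181.] [ 0.4531 -0.3216  0.    ]
scene flask 0.66 [364. 288.] [0.6894 0.2017 0.    ]
scene mug 0.76 [215. 230.] [ 0.7012 -0.2337  0.    ]
scene pen_pot 0.81 [442. 309.] [0.6609 0.3776 0.    ]
scene tape 0.8 [172. 204.] [ 0.6765 -0.425   0.    ]
scene tape 0.18 [446. 310.] [0.657  0.3849 0.    ]
scene dose_cup 0.7 [315. 218.] [ 0.5132 -0.0271  0.    ]
```

```bash
python3 - <<'E'
import cv2
a=cv2.imread("pics/top0.png")[120:300,160:480]; b=cv2.imread("pics/scene0.png")[100:330,130:490]
a=cv2.resize(a,None,fx=2,fy=2,interpolation=3); cv2.imwrite("pics/top0c.png",a)
cv2.imwrite("pics/scene0c.png",cv2.resize(b,None,fx=2,fy=2,interpolation=3))
E
```

```text
(no output)
```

View pics/top0c.png

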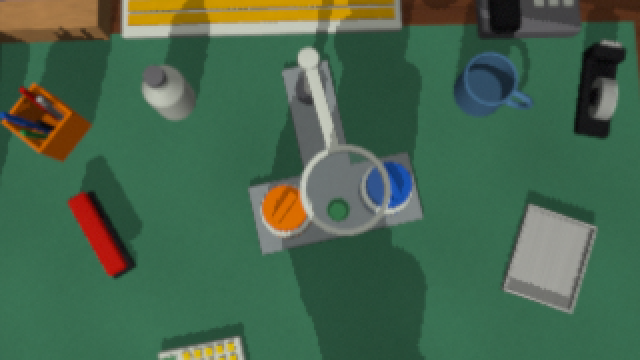

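View pics/scene0c.png

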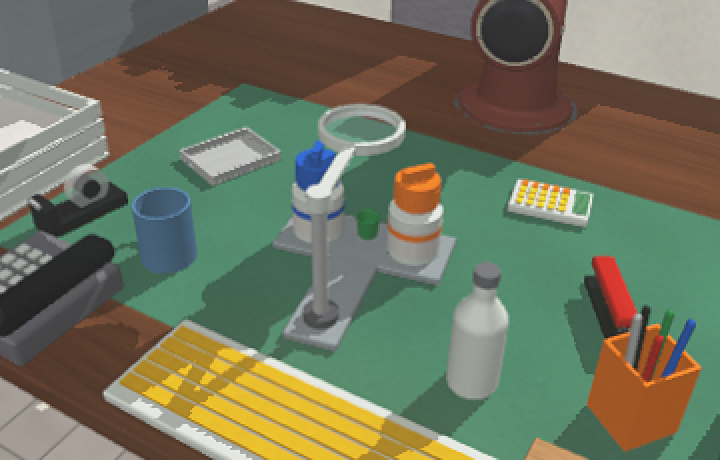

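The top crop shows the orange cap left (px ~303,223 full frame) with its bar diagonal. The lens leans over the blue cap and its rim is close to orange; the tray is on the right and the stapler on the left. The lens must swing towards −y (blue side).

```bash
python3 - <<'E'
from h import *
np.set_printoptions(precision=4,suppress=True)
p=eyes.get_image("top"); T=campose(p); q=eyes.get_image("scene"); U=campose(q)
for nm,pp,TT in (("top",p,T),("scene",q,U)):
  for k,lo,hi in (("orange_cap_center",.11,.16),("blue_cap_center",.11,.16),("lens",.18,.2),("tray",.0,.03)):
    r=eyes.outline_of(k,pp)
    if not r: print(nm,k,None); continue
    c=cloud(pp,r[0]["region"],TT); s=c[(c[:,2]>lo)&(c[:,2]<hi)]
    if len(s)<5: print(nm,k,len(c),len(s)); continue
    (cx,cy),rad=cv2.minEnclosingCircle(s[:,:2].astype(np.float32))
    print(nm,k,round(r[0]["confidence"],2),len(s),"circle",cx,cy,rad,"z",np.percentile(s[:,2],[5,50,95]), cv2.minAreaRect(s[:,:2].astype(np.float32)))
    b=s[s[:,2]>.137]
    if "cap" in k and len(b)>5: print("   bar",len(b),cv2.minAreaRect(b[:,:2].astype(np.float32)), b[:,2].mean())
E
```

```text
top orange_cap_center 0.85 391 circle 0.5186349153518677 0.04391929879784584 0.030239077284932137 z [0.1268 0.1309 0.147 ] ((0.5176984071731567, 0.04681696742773056), (0.05922883376479149, 0.05391785874962807), 18.640417098999023)
   bar 84 ((0.5186576843261719, 0.04412788897752762), (0.012040762230753899, 0.043824367225170135), 54.0262565612793) 0.14548730510444458
top blue_cap_center 0.75 219 circle 0.5452961921691895 -0.09323099255561829 0.030308915302157402 z [0.127  0.131  0.1472] ((0.5465826392173767, -0.10485687106847763), (0.060190774500370026, 0.033346954733133316), 5.830821990966797)
   bar 53 ((0.5449094772338867, -0.09319161623716354), (0.04243979975581169, 0.011233746074140072), 24.034761428833008) 0.14578735842490428
top lens 863 0
top tray 0.73 1652 circle 0.44504350423812866 -0.33061134815216064 0.08074444532394409 z [0.0023 0.0062 0.0197] ((0.4434069097042084, -0.33297199010849), (0.11182983964681625, 0.12929020822048187), 69.70307159423828)
scene orange_cap_center 0.85 335 circle 0.5273094773292542 0.047011617571115494 0.02888089045882225 z [0.1126 0.1273 0.1437] ((
[... 354 characters left out ...]
1274 0.1437] ((0.5540163516998291, -0.09167499095201492), (0.05782994255423546, 0.052158500999212265), 34.50343322753906)
   bar 43 ((0.5497828722000122, -0.09071660041809082), (0.045076917856931686, 0.011608530767261982), 24.57285499572754) 0.14270164520064688
scene lens 0.74 1147 circle 0.602724552154541 -0.02156558260321617 0.11914703249931335 z [0.1835 0.1878 0.1957] ((0.5921906232833862, -0.002661570906639099), (0.23636282980442047, 0.10472039133310318), 27.961111068725586)
scene tray 0.82 830 circle 0.447099506855011 -0.3296598196029663 0.08326298743486404 z [0.0007 0.0037 0.0162] ((0.4472353458404541, -0.3283509612083435), (0.11081638932228088, 0.13319548964500427), 69.71332550048828)
```

apply_moves([
  [0,0.02,-0.021,0,0.05],
  [0,0.514,-0.539,0,0.977],
  [0,0.514,-0.539,0,0.977],
  [0,0.514,-0.539,0,0.977],
  [0,0.514,-0.539,0,0.977],
  [0,0.514,-0.539,0,0.977],
  [0,0.514,-0.539,0,0.977],
  [0,0.514,-0.539,0,0.977],
  [0,0.514,-0.539,0,0.977],
  [0,0.514,-0.539,0,0.977],
  [0,0.514,-0.539,0,0.977],
  [0,0.514,-0.539,0,0.977],
], newtons=100)

```text
t: 2.9
tool_pos: [0.4054, -0.1483, 0.4052]
tool_rot: [2.988, -0.97, 0.002]
contact_force: [0.3, 0.5, -0.3]
opening: -0.0001
grip_force: 0.0
```

apply_moves([
  [0,-0.055,-0.252,0,0],
  [0,-0.055,-0.252,0,0],
  [0,-0.055,-0.252,0,0],
  [0,-0.055,-0.252,0,0],
  [0,-0.055,-0.252,0,0],
  [0,-0.055,-0.252,0,0],
  [0,-0.055,-0.252,0.01,0],
  [0,-0.055,-0.252,0.035,0],
  [0,-0.055,-0.252,0.055,0],
  [0,-0.055,-0.252,0.065,0],
  [0,-0.055,-0.252,0.065,0],
])

```text
t: 3.82
tool_pos: [0.5076, 0.0858, 0.3365]
tool_rot: [2.986, -0.969, -0.009]
contact_force: [-0.7, 0.3, -0.7]
opening: -0.0001
grip_force: 0.0
```

```bash
python3 - <<'E'
from h import *
np.set_printoptions(precision=4,suppress=True)
s=telemetry.get_obs(); p=eyes.get_image("wrist"); cv2.imwrite("pics/w1.png",p["img"])
print(s["tool_pos"],s["tool_rot"],s["q"],s["contact_force"]); print(p["hand_eye"])
E
```

```text
[0.5076 0.0858 0.3365] [ 2.9863 -0.9688 -0.0088] [ 0.0229 -0.1604  1.9337 -0.0001  1.3743  2.2211] [-0.6774  0.3467 -0.7402]
[[ 0.001  -0.9627 -0.2705  0.0682]
 [ 1.      0.001   0.0002 -0.0003]
 [ 0.0001 -0.2705  0.9627  0.0314]
 [ 0.      0.      0.      1.    ]]
```

View pics/w1.png

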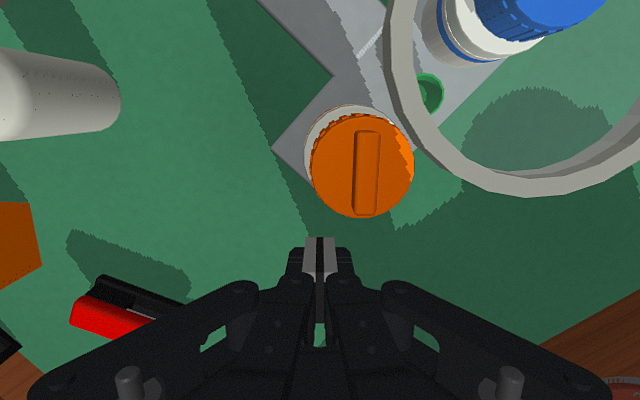

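The wrist view shows closed fingers clear beside the cap. The orange cap is at px ~(362,168) with its bar nearly vertical, and the lens ring at right, x>385, is free of the fingers. I'll measure the cap and bar from here.

```bash
cat >> h.py <<'E'
def bar(p,s,lo=.137,hi=.155,thing="orange_cap_center"):
    T=campose(p,s); r=eyes.outline_of(thing,p); c=cloud(p,r[0]["region"],T)
    b=c[(c[:,2]>lo)&(c[:,2]<hi)]; rc=cv2.minAreaRect(b[:,:2].astype(np.float32)); a=rc[2] if rc[1][0]>rc[1][1] else rc[2]+90
    f=c[(c[:,2]>lo-.022)&(c[:,2]<hi-.02)]
    print("conf",r[0]["confidence"],"bar n",len(b),rc,"angle",a,"ztop",np.median(b[:,2]),"flat z",np.median(f[:,2]),"all",cv2.minEnclosingCircle(c[c[:,2]>lo-.025][:,:2].astype(np.float32)))
E
python3 - <<'E'
from h import *
s=telemetry.get_obs(); p=eyes.get_image("wrist"); bar(p,s)
print(s["tool_pos"],s["tool_rot"])
r=eyes.tip_of("orange_cap_center",p); T=campose(p,s); print(at_z(p,r[0]["point"],.1185,T),r[0]["point"])
r=eyes.tip_of("lens",p); print([(c["point"],at_z(p,c["point"],.187,T)) for c in r])
E
```

```text
conf 0.59 bar n 1969 ((0.5210322141647339, 0.045420482754707336), (0.012535164132714272, 0.04369864612817764), 53.44368362426758) angle 143.44368362426758 ztop 0.14425753744945136 flat z 0.1284423677920434 all ((0.5217998027801514, 0.045649539679288864), 0.030306300148367882)
[0.50820901 0.08573097 0.33850346] [ 2.98719165 -0.96946799 -0.00413721]
[0.51979927 0.04432759 0.1185    ] [363.8, 167.8]
[([541.3, 40.7], array([ 0.53667148, -0.02991194,  0.187     ]))]
```

apply_moves([
  [0,0.018,0.017,0,0],
  [0,0.032,0.031,0,0],
  [0,0.04,0.039,0,0],
  [0,0.048,0.049,0,0],
  [0,0.056,0.059,0,0],
  [0,0.064,0.069,0,0],
  [0,0.072,0.078,0,0],
  [0,0.08,0.087,0,0],
  [0,0.091,0.095,0,0],
  [0,0.102,0.102,0,0],
  [0,0.113,0.108,0,0],
  [0,0.124,0.114,0,0],
])

```text
t: 5.07
tool_pos: [0.5427, -0.0803, 0.3396]
tool_rot: [-2.988, 0.969, 0.0]
contact_force: [-0.3, 0.6, -0.9]
opening: -0.0003
grip_force: 0.3
```

apply_moves([
  [0,0.01,0.005,0,0],
  [0,0.01,0.005,0,0],
])

```text
t: 5.23
tool_pos: [0.5483, -0.0909, 0.3398]
tool_rot: [2.987, -0.971, 0.001]
contact_force: [-0.4, -0.1, 0.1]
opening: -0.0002
grip_force: 0.0
```

```bash
python3 - <<'E'
from h import *
s=telemetry.get_obs(); p=eyes.get_image("top"); T=campose(p); print(s["t"],s["tool_pos"],s["contact_force"])
print([(c["confidence"],at_z(p,c["point"],.187,T)) for c in eyes.tip_of("lens",p)])
cv2.imwrite("pics/top1.png",cv2.resize(p["img"][120:300,160:480],None,fx=2,fy=2))
E
```

```text
5.2333 [ 0.54826    -0.09085497  0.33983303] [-0.36801103 -0.13524618  0.09309302]
[(0.76, array([ 0.60845537, -0.13175413,  0.187     ]))]
```

View pics/top1.png

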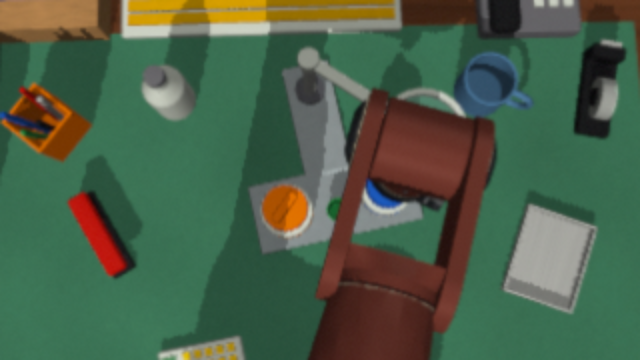

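The lens is now over by (0.608,−0.132), clear of the orange tub, and everything else is in place. Next I go above the orange cap with the jaws part open.

apply_moves([
  [0,-0.015,-0.012,-0.005,0],
  [0.01,-0.04,-0.037,-0.02,0],
  [0.04,-0.07,-0.065,-0.03,0.009],
  [0.04,-0.09,-0.084,-0.03,0.009],
  [0.04,-0.1,-0.093,-0.03,0.009],
  [0.04,-0.102,-0.095,-0.03,0.009],
  [0.04,-0.102,-0.095,-0.03,0.009],
  [0.04,-0.102,-0.095,-0.03,0.009],
])

```text
t: 6.0
tool_pos: [0.5205, 0.0473, 0.3693]
tool_rot: [2.983, -0.983, -0.001]
contact_force: [0.2, -0.2, -0.4]
opening: 0.0404
grip_force: 0.0
```

```bash
python3 - <<'E'
from h import *
s=telemetry.get_obs(); p=eyes.get_image("wrist"); print(s["t"],s["tool_pos"],s["tool_rot"],s["opening"])
cv2.imwrite("pics/w2.png",p["img"]); bar(p,s)
E
```

```text
6.0 [0.52052724 0.04727384 0.36928595] [ 2.98316423e+00 -9.82537414e-01 -6.94818149e-04] 0.04038085411840215
conf 0.68 bar n 1226 ((0.5214239358901978, 0.04510187357664108), (0.011965097859501839, 0.042954228818416595), 53.27628707885742) angle 143.27628707885742 ztop 0.14430272481426692 flat z 0.12838593253105732 all ((0.5215162634849548, 0.0448867566883564), 0.03001236729323864)
```

View pics/w2.png

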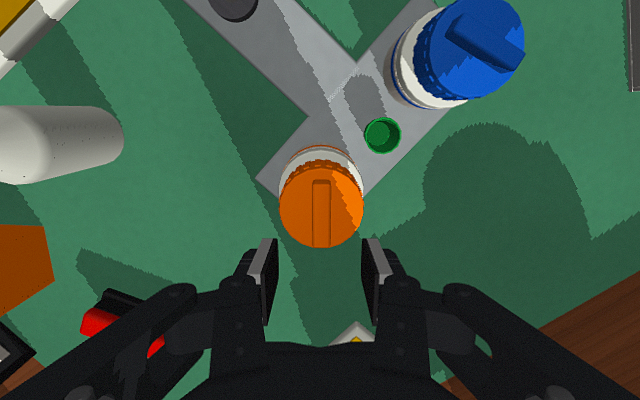

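The wrist view shows the cap at px ~(321,200), between the open fingers, with the bar vertical in the picture. Blue tub and dosing cup are undisturbed. I'll descend and grip.

apply_moves([
  [0.04,0.0015,0.001,0.02,0.002],
  [0.04,0.0015,0.001,0.042,0.002],
  [0.04,0.0015,0.001,0.056,0.002],
  [0.04,0.0015,0.001,0.06,0.002],
  [0.04,0.0015,0.001,0.06,0.002],
  [0.025,0.0015,0.001,0.06,0.002],
  [0.0,0.0015,0.001,0.06,0.002],
  [0.0,0.0015,0.001,0.06,0.002],
  [0.0,0.0015,0.001,0.06,0.002],
  [0.0,0.0015,0.001,0.06,0.002],
], newtons=100)

```text
t: 6.93
tool_pos: [0.5216, 0.0459, 0.3117]
tool_rot: [2.983, -0.985, 0.005]
contact_force: [-2.4, -2.3, 6.7]
opening: 0.0083
grip_force: 98.5
```

apply_moves([
  [0.0,0,0,0.002,0],
  [0.0,0,0,0.004,0],
  [0.0,0,0,0.005,0],
  [0.0,0,0,0.005,0],
  [0.0,0,0,0.005,0],
])

```text
t: 7.35
tool_pos: [0.5218, 0.0459, 0.3077]
tool_rot: [2.983, -0.985, 0.005]
contact_force: [-4.7, -2.8, 11.1]
opening: 0.0083
grip_force: 99.2
```

apply_moves([
  [0.0,0,0,0.002,0],
  [0.0,0,0,0.004,0],
  [0.0,0,0,0.004,0],
  [0.0,0,0,0.004,0],
  [0.0,0,0,0.004,0],
])

```text
t: 7.77
tool_pos: [0.5219, 0.046, 0.3046]
tool_rot: [2.983, -0.985, 0.005]
contact_force: [-6.1, -2.1, 14.6]
opening: 0.0085
grip_force: 99.7
```

apply_moves([
  [0.0,0,0,0.0005,-0.05],
  [0.0,0,0,0.0007,-0.15],
  [0.0,0,0,0.0007,-0.25],
  [0.0,0,0,0.0007,-0.35],
  [0.0,0,0,0.0007,-0.45],
  [0.0,0,0,0.0007,-0.5],
  [0.0,0,0,0.0007,-0.5],
])

```text
t: 8.35
tool_pos: [0.5221, 0.0461, 0.3043]
tool_rot: [3.134, -0.214, 0.006]
contact_force: [-5.6, -0.2, 15.3]
opening: 0.0082
grip_force: 99.7
```

apply_moves([
  [0.0,0,0,0,-0.05],
  [0.0,0,0,0,-0.15],
  [0.0,0,0,0,-0.25],
  [0.0,0,0,0,-0.35],
  [0.0,0,0,0,-0.45],
  [0.0,0,0,0,-0.55],
  [0.0,0,0,0,-0.65],
  [0.0,0,0,0,-0.75],
  [0.0,0,0,0,-0.85],
  [0.0,0,0,0,-0.95],
  [0.0,0,0,0,-1.05],
  [0.0,0,0,0,-1.05],
])

```text
t: 9.35
tool_pos: [0.5219, 0.0464, 0.3041]
tool_rot: [2.817, 1.388, 0.005]
contact_force: [-5.5, 0.2, 15.6]
opening: 0.0085
grip_force: 99.7
```

```bash
python3 - <<'E'
from h import *
s=telemetry.get_obs(); print(s["t"],s["tool_pos"],s["tool_rot"],s["contact_force"],s["wrist_torque"],s["q"],s["opening"])
p=eyes.get_image("wrist"); cv2.imwrite("pics/w3.png",p["img"])
E
```

```text
9.35 [0.52194112 0.04636328 0.30411581] [2.81742657 1.38775767 0.00453844] [-5.47790852  0.15821062 15.57192322] [0.09444914 1.1742804  0.09066502] [-5.36095900e-02 -1.06438169e-01  1.94165571e+00  6.28531091e-04
  1.30340136e+00  6.01662288e-01] 0.008464284467149032
```

View pics/w3.png

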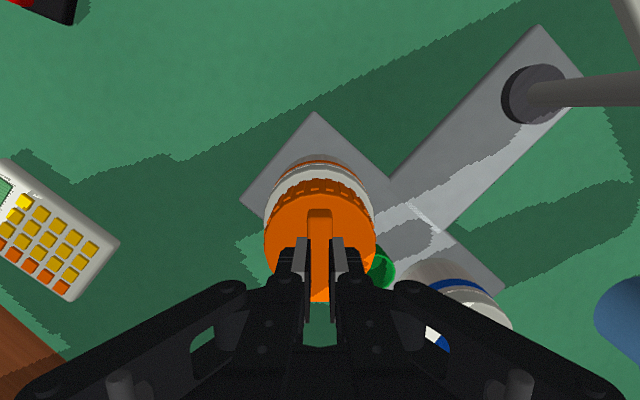

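The picture shows the bar still held between the pads and aligned with the gripper after an ~89° turn. Now lift.

apply_moves([
  [0.0,0,0,-0.005,0],
  [0.0,0,0,-0.01,0],
  [0.0,0,0,-0.015,0],
  [0.0,0,0,-0.02,0],
  [0.0,0,0,-0.027,0],
  [0.0,0,0,-0.035,0],
  [0.0,0,0,-0.045,0],
  [0.0,0,0,-0.06,0],
  [0.0,0,0,-0.075,0],
  [0.0,0,0,-0.085,0],
  [0.0,0,0,-0.09,0],
  [0.0,0,0,-0.09,0],
])

```text
t: 10.4
tool_pos: [0.5214, 0.0461, 0.3919]
tool_rot: [2.82, 1.383, 0.004]
contact_force: [0.4, -0.6, -0.5]
opening: 0.0081
grip_force: 98.3
```

```bash
python3 - <<'E'
from h import *
s=telemetry.get_obs(); print(s["t"],s["tool_pos"],s["tool_rot"],s["contact_force"],s["wrist_torque"],s["opening"])
p=eyes.get_image("scene"); cv2.imwrite("pics/s2.png",cv2.resize(p["img"][60:260,180:480],None,fx=2,fy=2))
q=eyes.get_image("wrist"); bar(q,s,.228,.26)
E
```

```text
10.4 [0.52140389 0.04612251 0.39186304] [2.81951559 1.38250434 0.00399158] [ 0.36009465 -0.63844139 -0.48655597] [-0.01252675 -0.03302905  0.02094964] 0.008116744085145174
conf 0.56 bar n 6 ((0.5289316773414612, 0.0488080158829689), (0.0025935242883861065, 3.813439980149269e-05), 53.138328552246094) angle 53.138328552246094 ztop 0.23538082446418757 flat z 0.20888325127125415 all ((0.5225026607513428, 0.046973563730716705), 0.029681788757443428)
```

View pics/s2.png

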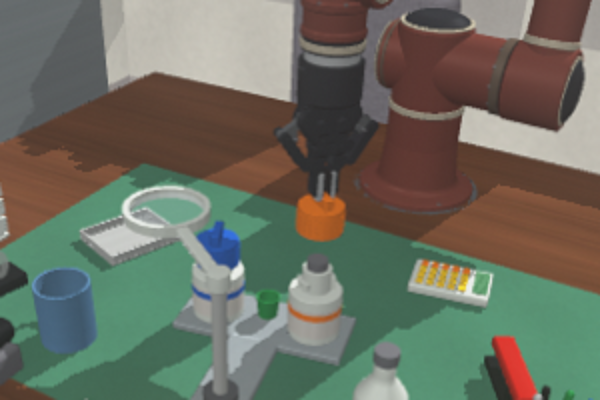

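The cap is off and hanging straight in the gripper, and the tub is left behind. Now carry it to the tray, above lens height.

apply_moves([
  [0.0,-0.01,0.005,-0.015,0],
  [0.0,-0.03,0.015,-0.03,0],
  [0.0,-0.06,0.03,-0.035,0],
  [0.0,-0.095,0.047,-0.035,0],
  [0.0,-0.13,0.064,-0.035,0],
  [0.0,-0.165,0.081,-0.035,0],
  [0.0,-0.2,0.0985,-0.035,0],
  [0.0,-0.235,0.116,-0.035,0],
  [0.0,-0.27,0.133,-0.03,0],
  [0.0,-0.305,0.15,-0.02,0],
  [0.0,-0.33,0.163,0.0,0],
  [0.0,-0.344,0.17,0.02,0],
])

```text
t: 11.55
tool_pos: [0.4438, -0.3329, 0.3691]
tool_rot: [2.822, 1.378, -0.001]
contact_force: [0.2, 0.6, -0.3]
opening: 0.0082
grip_force: 98.3
```

apply_moves([
  [0.0,0,0,0.01,0],
  [0.0,0,0,0.02,0],
  [0.0,0,0,0.02,0],
])

```text
t: 11.8
tool_pos: [0.4444, -0.3288, 0.3467]
tool_rot: [-2.815, -1.381, 0.002]
contact_force: [-0.7, 0.3, -0.6]
opening: 0.0088
grip_force: 98.3
```

```bash
python3 - <<'E'
from h import *
np.set_printoptions(precision=4,suppress=True)
s=telemetry.get_obs(); print(s["t"],s["tool_pos"],s["tool_rot"],s["contact_force"],s["opening"])
q=eyes.get_image("wrist"); cv2.imwrite("pics/w4.png",q["img"]); T=campose(q,s)
r=eyes.outline_of("tray",q)
for c in r[:1]:
    k=cloud(q,c["region"],T); k=k[(k[:,2]<.03)&(k[:,2]>-.01)]; print(c["confidence"],c["box"],cv2.minAreaRect(k[:,:2].astype(np.float32)),np.percentile(k[:,2],[5,30,50,70,95]))
p=eyes.get_image("top"); T=campose(p); print([(c["confidence"],at_z(p,c["point"],0,T)) for c in eyes.tip_of("tray",p)])
E
```

```text
11.8 [ 0.4444 -0.3288  0.3467] [-2.8155 -1.3811  0.0024] [-0.6777  0.3311 -0.6191] 0.008756080742598055
0.88 [240.4, 110.6, 400.2, 223.4] ((0.4428159296512604, -0.3333927392959595), (0.11298790574073792, 0.1378708928823471), 69.30050659179688) [0.0023 0.0032 0.0036 0.0042 0.0175]
[(0.64, array([ 0.4373, -0.327 ,  0.    ]))]
```

View pics/w4.png

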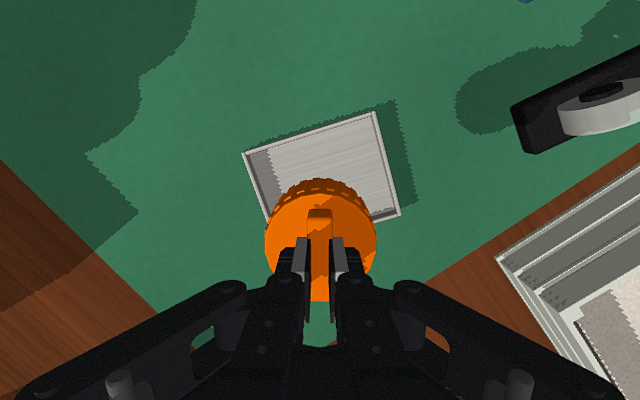

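The wrist view shows the tray below and the cap held level. The tray centre is about (0.442,−0.332), floor at about 4 mm. I'll descend.

apply_moves([
  [0.0,-0.002,0,0.02,0],
  [0.0,-0.004,0,0.05,0],
  [0.0,-0.004,0,0.078,0],
  [0.0,-0.004,0,0.097,0],
  [0.0,-0.004,0,0.107,0],
  [0.0,-0.004,0,0.113,0],
  [0.0,-0.004,0,0.115,0],
  [0.0,-0.004,0,0.115,0],
  [0.0,-0.004,0,0.115,0],
])

```text
t: 12.75
tool_pos: [0.443, -0.3336, 0.2369]
tool_rot: [2.818, 1.382, 0.002]
contact_force: [1.3, 0.3, -1.0]
opening: 0.0081
grip_force: 98.3
```

apply_moves([
  [0.0,0,0,0.002,0],
  [0.0,0,0,0.004,0],
  [0.0,0,0,0.005,0],
  [0.0,0,0,0.005,0],
])

```text
t: 13.08
tool_pos: [0.4423, -0.3331, 0.23]
tool_rot: [-2.821, -1.383, 0.0]
contact_force: [-0.9, 0.6, -0.5]
opening: 0.0086
grip_force: 98.3
```

apply_moves([
  [0.0,0,0,0.001,0],
  [0.0,0,0,0.002,0],
  [0.0,0,0,0.003,0],
  [0.0,0,0,0.004,0],
  [0.0,0,0,0.004,0],
])

```text
t: 13.5
tool_pos: [0.4423, -0.333, 0.2257]
tool_rot: [-2.82, -1.383, 0.0]
contact_force: [-0.0, -0.1, -1.3]
opening: 0.0081
grip_force: 98.3
```

apply_moves([
  [0.0,0,0,0.0007,0],
  [0.0,0,0,0.0014,0],
  [0.0,0,0,0.002,0],
  [0.0,0,0,0.002,0],
])

```text
t: 13.83
tool_pos: [0.4425, -0.3331, 0.2241]
tool_rot: [2.821, 1.383, 0.0]
contact_force: [0.2, -0.0, -0.0]
opening: 0.0079
grip_force: 98.3
```

apply_moves([
  [0.0,0,0,0.0005,0],
  [0.0,0,0,0.001,0],
  [0.0,0,0,0.0013,0],
  [0.0,0,0,0.0013,0],
])

```text
t: 14.17
tool_pos: [0.4427, -0.3334, 0.2237]
tool_rot: [2.82, 1.383, 0.0]
contact_force: [-0.6, 1.4, 4.9]
opening: 0.0081
grip_force: 99.0
```

apply_moves([
  [0.0,0,0,-0.0005,0],
  [0.014,0,0,-0.0005,0],
  [0.02,0,0,-0.0005,0],
  [0.03,0,0,-0.0005,0],
  [0.035,0,0,-0.0005,0],
  [0.035,0,0,-0.0005,0],
  [0.035,0,0,-0.005,0],
  [0.035,0,0,-0.015,0],
  [0.035,0,0,-0.035,0],
  [0.035,0,0,-0.07,0],
  [0.035,0,0,-0.1,0],
  [0.035,0,0,-0.12,0],
], newtons=20)

```text
t: 15.17
tool_pos: [0.4428, -0.3335, 0.3476]
tool_rot: [2.816, 1.381, 0.003]
contact_force: [0.7, 0.0, 0.6]
opening: 0.0352
grip_force: 0.0
```

apply_moves([
  [0.035,-0.03,0,-0.02,0],
  [0.035,-0.06,0,-0.04,0],
  [0.035,-0.08,0,-0.06,0],
  [0.035,-0.08,0,-0.06,0],
])

```text
t: 15.5
tool_pos: [0.3922, -0.3991, 0.4095]
tool_rot: [2.814, 1.374, 0.001]
contact_force: [0.6, 0.3, 1.3]
opening: 0.0352
grip_force: 0.0
```

```bash
python3 - <<'E'
from h import *
s=telemetry.get_obs(); print(s["t"],s["tool_pos"],s["contact_force"],s["opening"])
q=eyes.get_image("wrist"); cv2.imwrite("pics/w5.png",q["img"]); bar(q,s,.05,.075)
p=eyes.get_image("top"); cv2.imwrite("pics/top2.png",cv2.resize(p["img"][120:300,160:480],None,fx=2,fy=2))
E
```

```text
15.5 [ 0.39221065 -0.39912322  0.4094966 ] [0.636142   0.2973131  1.28694759] 0.03520728283358462
conf 0.9 bar n 576 ((0.4424867630004883, -0.3334973454475403), (0.04420909658074379, 0.01075495034456253), 52.05412292480469) angle 52.05412292480469 ztop 0.05628349612265002 flat z 0.04032002604944629 all ((0.44275712966918945, -0.33338940143585205), 0.03028963878750801)
```

View pics/w5.png

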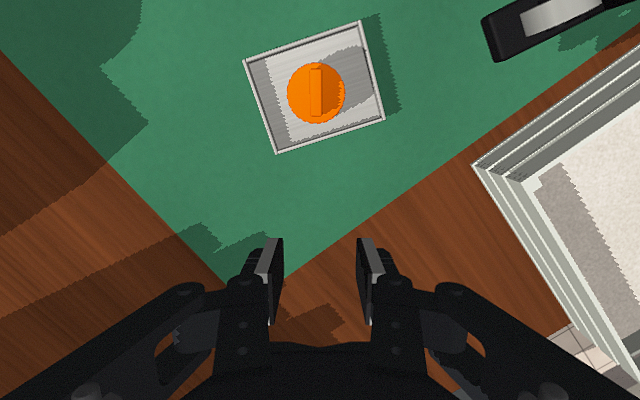

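View pics/top2.png

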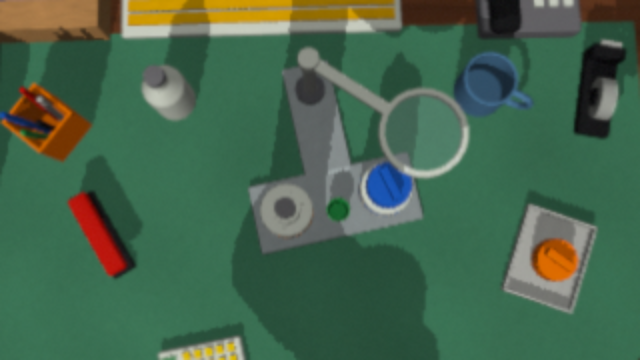

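The cap lies flat and upright in the middle of the tray (px ~(316,92) in the wrist view, bar top at 56 mm as expected). The blue tub is shut and nothing else has moved, so I'm handing in.

```bash
python3 -c "
from station import ctrl
print(ctrl.finish_job())"
```

```text
the job is handed in; nothing more can be done
None
```

The orange tub is open and its cap sits flat and right way up in the steel tray, with the magnifier swung aside, the blue tub still shut and nothing else visibly moved; handed in at about 15.6 s of the 61 s allowed, result not reported back.

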